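# Find the loose support block in a transit case, take it out and latch the lid

## Robot

A 6-joint arm with a two-finger parallel gripper is mounted at the origin on a cart in front of the work surface, level with it; the furniture and walls round the work are solid. World frame = base frame: x ahead of the robot, y to its left, z up, the work surface at z = 0. Lengths are in m, angles in rad, forces in N, time in s.
With the tool pointing down it reaches from about 0.275 to 0.825 m from the base axis. Payload 4.9 kg.
Tool frame: the origin (TCP) lies midway between the tips of the shut fingers; the grasp point (between the pads) lies 19 mm behind it (bot.grip_depth is the distance from the TCP to the grasp point, in m); z points along the fingers, y is the line along which they close (so a half turn about z gives the same grasp; the last joint's range is limited). The gripper opens to 85 mm and grips with 20 to 120 N. Pads are 22 mm wide; open, the fingers measure 114 mm over their backs; the gripper's body (76 mm by 85 mm) begins 54 mm behind the grasp point. The pads swing forward as they close: fully open they stand 13 mm farther back than shut.
Start: joints at [1.126, 0.326, -0.193, 1.052, 0, 1.437], TCP at [0.168, 0.524, 0.209] pointing down, gripper open.
Joint ranges: [-2.65, 2.65], [-0.97, 1.79], [-1.3, 1.35], [-1.93, 2.1], [-1.47, 1.37], [-3.14, 3.14]. Speed limits (rad/s): [2.57, 2.57, 3.14, 3.14, 3.14, 3.14].

## Interface

Orientations are given as a unit quaternion [w, x, y, z].
In Python, from cell import bot gives the robot as it stands. Calls block until the motion is done:
- bot.move_pose(position, orientation): joint-space move of the TCP to a pose.
- bot.move_linear(position, speed=0.15, rotation=None, until_force=None): straight line of the TCP; rotation=None keeps the orientation; speed is the mean speed in m/s. With until_force (N) it stops when the force on the tool has changed by that much, and returns True; else False.
- bot.goto_joints(angles): joint-space move.
- bot.set_gripper(opening, grasp_force=None): opening from 0.0 (shut) to 1.0 (fully open); grasp_force is the grip in N (None keeps the last); returns when the fingers have stopped.
- bot.wait(seconds).
- bot.solve_ik(position, orientation): joint angles nearest the present ones, or None.
- bot.camera(name): name is "scene" or "top" or "wrist"; returns the picture (384x512x3 uint8, red, green, blue); there is no depth.
- bot.calibration(name): a dict with "mtx" (3x3 intrinsics, pixels), "extrinsics" (4x4, takes a point from world to camera coordinates); the wrist camera has in their place "hand_eye" (4x4, takes a point from camera to tool coordinates, whose origin is the TCP and whose axes are the flange's). Camera axes: x right, y down, z forward; pixel columns grow to the right and rows downward; lengths in m; the calibration is good to about 2 mm. A picture is of the moment at which its call begins: read the wrist's pose just before it. calibration takes no time and is no camera call.
A pose or a line that the arm cannot do raises bot.PlanningError and nothing moves.
- bot.close_job(): hands the job in; it is judged then, once.
Trained networks look in the newest picture that a camera, given by its name, has taken for a name from the list of things; names that differ only in an ending like _2 or _b are one class to them, and where a whole thing is asked for, a point or a joint stands for the part that bears it (a point fixed in the world has none). Each returns a list of dicts, best first, with "confidence" (0 to 1); they miss things now and then, are a little off and sometimes report something else, mostly with a low value. They report only what shows in the picture. A call takes as long as a camera call. They do not tell look-alikes from the thing itself.
- bot.search_frame(camera, thing): "bbox" ([left, top, width, height] in pixels, round what is visible of it).
Readings, each from a call of its own:
- bot.read_clock(): time.
- bot.read_joint_positions(): joint angles.
- bot.read_joint_vel(): joint speeds.
- bot.read_joint_efforts(): joint torques, N m.
- bot.read_position(): TCP position.
- bot.read_tool_rot(): TCP orientation.
- bot.read_ft_force(): force on the tool from outside, world axes, zero at the start.
- bot.read_moment(): the same for the moment, N m.
- bot.read_gripper_width(): opening from 0.0 (shut) to 1.0 (fully open).
- bot.read_finger_force(): force on a finger pad.
Only numpy, scipy, OpenCV 4.12 (cv2) and the standard library are available. Lean on these libraries where they do the work, as an engineer would, in place of code of your own. Each camera call takes 0.05 s, during which the arm holds its last target. There are 200 camera calls.

## Task

One of the four wooden support blocks on the floor of the grey transit case has lost the bolt that holds it from below, though it still looks seated like the others. Find it by feel, lift it out and set it down in the shallow grey repair tray, then swing the case's lid shut and press it down against its rubber seal until the latch catches. Leave the three bolted blocks in their places and the other things on the table and in the tray where they are.

Things in the scene. Friction and masses are not known exactly. Their poses are not given: they have to be found in the camera images.
- case: Open grey plastic transit case, fixed to the table: 212 (x) x 242 (y) x 66 mm high, walls and floor 6 mm (inner floor 6 mm above the table, inside 200 x 230). Origin: centre of its underside; z up, x away from the robot within 0.18 rad, y to the robot's left. Lid hinged along the right (-y) rim, spring latch at the middle of the left (+y) rim, 21 mm out from the wall and up to z = 101.
- lid_hinge (a point): Middle of the lid's hinge axis, which runs along the case's x axis: case y = -125, z = 69 mm. Friction hinge: the lid stays where it is left; 2 to 3 N at its free edge moves it.
- lid (a joint): Lid angle, rad: 0 shut and latched, pi/2 upright; starts at 1.85 to 2.1, leaning out to the right. Unlatched it stops on the latch ramp or the rubber seal of the left rim at 0.008 to 0.1, hook still out; pressing it home near the free edge takes 10 to 15 N, goes to about -0.01 and lets the latch snap.
- lid_edge (a point): Middle of the lid's free edge, 248 mm from the hinge axis. The lid is a grey plate 220 mm along x, its underside in the plane of the hinge axis, 8 mm thick at the rim and 12 mm over the middle (25 to 240 mm from the hinge); a steel latch tongue sticks out to 258 mm at the middle.
- lid_press (a point): Point on the lid's outer (top) face where a hand would press it shut: 210 mm from the hinge axis, mid length, 12 mm above the underside plane.
- latch (a joint): Angle of the spring latch hook, rad: 0 = upright, at rest with the lid open and again once it has snapped over the lid's tongue; the tongue pushes it out to about 0.13 on the way down.
- tray: Shallow grey metal repair tray, fixed, 180 (x) x 140 (y) x 32 mm high, walls and floor 4 mm, empty but for a hex key along its -y wall. Origin: centre of its underside; z up.
- block_1: Wooden support block with cork top, 70 (x) x 40 (y) x 46 mm high, 0.08 to 0.14 kg, robot-side left (case x = -50, y = +46) of the case. Origin: centre of its underside, z up. Four look alike: three are held from below by shouldered bolts that let them shift and lift 2 mm and no more, however hard one pulls; one, a different one each time, has no bolt and just stands there.
- block_2: Wooden support block with cork top, 70 (x) x 40 (y) x 46 mm high, 0.08 to 0.14 kg, far left (x = +50, y = +46) of the case. Origin: centre of its underside, z up. Four look alike: three are held from below by shouldered bolts that let them shift and lift 2 mm and no more, however hard one pulls; one, a different one each time, has no bolt and just stands there.
- block_3: Wooden support block with cork top, 70 (x) x 40 (y) x 46 mm high, 0.08 to 0.14 kg, robot-side right (x = -50, y = -46) of the case. Origin: centre of its underside, z up. Four look alike: three are held from below by shouldered bolts that let them shift and lift 2 mm and no more, however hard one pulls; one, a different one each time, has no bolt and just stands there.
- block_4: Wooden support block with cork top, 70 (x) x 40 (y) x 46 mm high, 0.08 to 0.14 kg, far right (x = +50, y = -46) of the case. Origin: centre of its underside, z up. Four look alike: three are held from below by shouldered bolts that let them shift and lift 2 mm and no more, however hard one pulls; one, a different one each time, has no bolt and just stands there.
- hex_key: Black hex key 31 x 88 x 6 mm lying in the tray along its -y wall (from about tray y = -60 to -22 mm). Bystander. Origin: centre of its underside.
- stapler: Blue desk stapler 34 x 157 x 48 mm, to the right of the case below the open lid. Bystander. Origin: centre of its underside.
- spring_clamp: Orange spring clamp 24 x 124 x 22 mm, to the right of the case below the open lid. Bystander. Origin: centre of its underside.
Mind the look-alikes: they are no part of the job. Leave any purple look-alike of the block_1 alone.

How it is judged:
By the outcome, as a careful person would: the job done as asked, in the order asked, and still so for the second after the job is handed in, with the robot touching nothing.
It also fails if it takes over 72 s, if anything falls off the work surface, if the arm or the gripper's body presses on something with over 40 N, if the wrist force passes 120 N, or if a joint passes its speed limit or range.

## Working session

There is one attempt and no reset: what is moved stays moved. The work goes in short steps, each a Python script; the robot and the scene stay as the last script left them, time stands still between calls to the robot, and variables do not carry over. Pictures are saved under pics/ and viewed, at most 10 in all, crops included, and the job is handed in when it is done.

```bash
ls; mkdir -p pics; python3 - <<'E'
from cell import bot
import cv2,numpy as np
for n in("scene","top"):
    im=bot.camera(n); cv2.imwrite(f"pics/{n}0.png",im[:,:,::-1])
    for t in("case","lid_edge","tray","block_1","hex_key","stapler","spring_clamp","latch"):
        print(n,t,[(np.round(d["bbox"]).tolist(),round(d["confidence"],2)) for d in bot.search_frame(n,t)])
    c=bot.calibration(n);print(np.round(c["mtx"],1).tolist(),np.round(c["extrinsics"],4).tolist())
print(bot.read_clock(),bot.read_tool_rot())
E
python3 -c "
import cv2,numpy as np
a=cv2.imread('pics/scene0.png');b=cv2.imread('pics/top0.png')
cv2.imwrite('pics/both0.png',cv2.resize(np.vstack([a,b]),(400,600))) "
```

```text
pics
scene case [([227.0, 106.0, 179.0, 146.0], 0.56)]
scene lid_edge [([316.0, 106.0, 90.0, 124.0], 0.59)]
scene tray [([122.0, 177.0, 67.0, 47.0], 0.94), ([228.0, 104.0, 179.0, 147.0], 0.73)]
scene block_1 [([286.0, 208.0, 29.0, 14.0], 0.77), ([258.0, 195.0, 21.0, 14.0], 0.68), ([205.0, 183.0, 27.0, 26.0], 0.64), ([307.0, 193.0, 21.0, 25.0], 0.57), ([279.0, 186.0, 20.0, 23.0], 0.56)]
scene hex_key [([126.0, 179.0, 63.0, 47.0], 0.63)]
scene stapler [([369.0, 233.0, 38.0, 55.0], 0.85)]
scene spring_clamp [([380.0, 226.0, 37.0, 14.0], 0.8)]
scene latch [([247.0, 168.0, 13.0, 18.0], 0.57)]
[[378.1, 0.0, 255.5], [0.0, 378.1, 196.0], [0.0, 0.0, 1.0]] [[0.4927, -0.87, -0.017, -0.2505], [-0.3917, -0.2043, -0.8971, 0.2653], [0.7771, 0.4487, -0.4414, 0.5835], [0.0, 0.0, 0.0, 1.0]]
top case [([221.0, 112.0, 162.0, 108.0], 0.83)]
top lid_edge [([318.0, 114.0, 68.0, 102.0], 0.78)]
top tray [([96.0, 178.0, 67.0, 76.0], 0.68)]
top block_1 [([259.0, 140.0, 14.0, 28.0], 0.94), ([188.0, 171.0, 20.0, 26.0], 0.73), ([284.0, 146.0, 22.0, 29.0], 0.65), ([249.0, 174.0, 15.0, 26.0], 0.59)]
top hex_key []
top stapler [([360.0, 210.0, 15.0, 26.0], 0.77), ([320.0, 113.0, 65.0, 103.0], 0.37)]
top spring_clamp [([285.0, 144.0, 19.0, 30.0], 0.75), ([221.0, 113.0, 167.0, 104.0], 0.73), ([257.0, 138.0, 15.0, 31.0], 0.3)]
top latch [([223.0, 154.0, 9.0, 18.0], 0.43)]
[[413.1, 0.0, 253.6], [0.0, 413.1, 189.5], [0.0, 0.0, 1.0]] [[0.0035, -0.9999, 0.0113, -0.0171], [-0.9807, -0.0056, -0.1954, 0.5223], [0.1954, -0.0104, -0.9807, 1.0915], [0.0, 0.0, 0.0, 1.0]]
0.9 [ 1.32771801e-06  1.54774598e-01  9.87949808e-01 -8.90895243e-06]
```

View pics/top0.png

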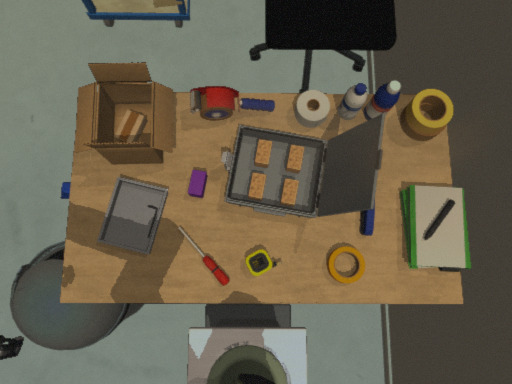

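View pics/scene0.png

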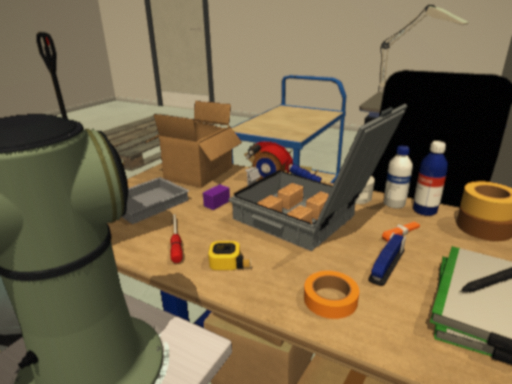

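Four cork-topped blocks sit in the case in the top view, at about (263,152), (295,158), (258,186) and (290,191). The only look-alike is the purple block at (198,183), outside the case, which I'll leave alone. The tray is around (134,214) with the hex key on its right side at (152,222). Next I'll compute the poses and look closer with the wrist camera.

```bash
cat > h.py <<'E'
from cell import bot
import cv2,numpy as np
from scipy.spatial.transform import Rotation as R
def cam_pose(n):
    """K, R_wc (cam->world), cam origin"""
    c=bot.calibration(n)
    if n!="wrist":
        E=np.array(c["extrinsics"]); return np.array(c["mtx"]),E[:3,:3].T,-E[:3,:3].T@E[:3,3]
    H=np.array(c["hand_eye"]); p=np.array(bot.read_position()); q=np.array(bot.read_tool_rot())
    Rt=R.from_quat(q,scalar_first=True).as_matrix()
    return np.array(c["mtx"]),Rt@H[:3,:3],Rt@H[:3,3]+p
def unproj(pose,uv,z):
    K,Rw,o=pose; d=Rw@np.linalg.inv(K)@np.array([uv[0],uv[1],1.]); return o+d*(z-o[2])/d[2]
def proj(pose,P):
    K,Rw,o=pose; c=K@(Rw.T@(np.asarray(P)-o)); return c[:2]/c[2]
def down(yaw):
    """tool down, tool y along the direction yaw+90deg (up to sign)"""
    M=R.from_euler('z',yaw)*R.from_matrix(np.diag([-1,1,-1.])); return M.as_quat(scalar_first=True)
def cork(im):
    hsv=cv2.cvtColor(im,cv2.COLOR_RGB2HSV)
    m=cv2.inRange(hsv,(5,110,120),(18,255,255)); return m
E
python3 - <<'E'
from h import *
im=cv2.imread("pics/top0.png")[:,:,::-1].copy()
pose=cam_pose("top")
for u,v in((263,152),(295,158),(258,186),(290,191),(340,230),(200,183)):print(im[v,u],cv2.cvtColor(im[v:v+1,u:u+1],cv2.COLOR_RGB2HSV)[0,0])
m=cork(im)[130:210,235:315]
n,l,s,c=cv2.connectedComponentsWithStats(m)
for i in range(1,n):
    if s[i,4]>60: print(s[i],np.round(unproj(pose,c[i]+[235,130],.052),4))
for nm,uv,z in(("tray corners",[(118,177),(168,187),(153,253),(100,242)],.032),("case",[(240,125),(326,142),(312,217),(226,202)],.066)):
    print(nm,[np.round(unproj(pose,p,z),3).tolist() for p in uv])
vis=np.hstack([cv2.resize(im[100:225,215:390],None,fx=2.3,fy=2.3,interpolation=2),np.zeros((287,5,3),np.uint8),cv2.resize(im[165:265,85:180],(273,287),interpolation=2)]) if 0 else cv2.resize(im[100:265,85:390],None,fx=2.6,fy=2.6,interpolation=cv2.INTER_CUBIC)
cv2.imwrite("pics/crop1.png",vis[:,:,::-1])
E
```

```text
[155 111  61] [ 16 155 155]
[158 112  64] [ 15 152 158]
[150 107  59] [ 16 155 150]
[151 107  61] [ 15 152 151]
[146 114  75] [ 16 124 146]
[104  49 114] [145 145 114]
[ 45   0  35   6 127] [ 0.6909 -0.151   0.052 ]
[ 20   9  17  26 319] [ 0.6319 -0.0413  0.052 ]
[ 52  15  17  25 324] [ 0.6162 -0.1316  0.052 ]
[ 14  43  17  26 336] [ 0.5349 -0.0241  0.052 ]
[ 46  49  18  26 336] [ 0.5186 -0.1141  0.052 ]
tray corners [[0.56, 0.368, 0.032], [0.532, 0.226, 0.032], [0.348, 0.259, 0.032], [0.377, 0.405, 0.032]]
case [[0.705, 0.024, 0.066], [0.656, -0.217, 0.066], [0.445, -0.172, 0.066], [0.484, 0.06, 0.066]]
```

View pics/crop1.png

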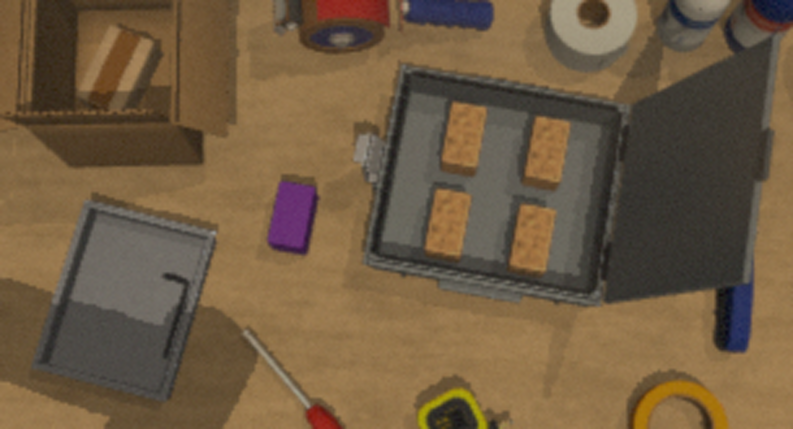

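Close crop: the four cork blocks are in the case and the purple block is separate. The block spacing (98 × 92 mm) matches the description, with case yaw about -0.176. Now a wrist look from above the case and the tray.

```bash
python3 - <<'E'
from h import *
bot.move_pose([.445,.30,.26],down(-.2))
pt=cam_pose("wrist"); a=bot.camera("wrist")
print([ (np.round(d["bbox"]).tolist(),round(d["confidence"],2)) for d in bot.search_frame("wrist","tray")])
np.savez("tray.npz",K=pt[0],R=pt[1],o=pt[2])
bot.move_pose([.565,-.076,.26],down(-.176))
pc=cam_pose("wrist"); b=bot.camera("wrist")
np.savez("case.npz",K=pc[0],R=pc[1],o=pc[2])
cv2.imwrite("pics/wt.png",a[:,:,::-1]);cv2.imwrite("pics/wc.png",b[:,:,::-1])
m=cork(b);n,l,s,c=cv2.connectedComponentsWithStats(m)
for i in range(1,n):
    if s[i,4]>300: print(s[i],np.round(unproj(pc,c[i],.052),4))
print(bot.read_clock(),bot.read_joint_positions(),bot.calibration("wrist"))
cv2.imwrite("pics/w2.png",cv2.resize(np.hstack([a,b]),(800,300))[:,:,::-1])
E
```

```text
[([212.0, 84.0, 124.0, 151.0], 0.6)]
[ 34   0  64  30 690] [ 0.3748 -0.2353  0.052 ]
[ 437    0   60   44 1546] [0.448  0.1688 0.052 ]
[ 330   61  132   33 1220] [0.4919 0.0944 0.052 ]
[202 100  29  61 455] [ 0.52   -0.1002  0.052 ]
[272 100  37  61 383] [ 0.5335 -0.0248  0.052 ]
[361 108  54  60 863] [0.5649 0.0779 0.052 ]
[473 124  39  67 538] [0.5978 0.2112 0.052 ]
[199 177  34  60 623] [ 0.6028 -0.1201  0.052 ]
[270 177  34  60 574] [ 0.6145 -0.0403  0.052 ]
[ 367  242   82   70 1300] [0.7521 0.1186 0.052 ]
[282 260  64  31 859] [ 0.7332 -0.0153  0.052 ]
[187 312  26  22 400] [ 0.7746 -0.1861  0.052 ]
3.8667 [-2.61079367e-01  3.36465395e-01 -4.56582868e-02  1.18875401e+00
  3.53512826e-04 -8.69601164e-02] {'mtx': array([[316.59345732,   0.        , 252.48539981],
       [  0.        , 316.59345732, 194.35504221],
       [  0.        ,   0.        ,   1.        ]]), 'hand_eye': array([[-8.65931904e-04, -9.58231559e-01, -2.85992185e-01,
         7.34962717e-02],
       [ 9.99999181e-01, -5.60176084e-04, -1.15091534e-03,
        -1.06179627e-05],
       [ 9.42637420e-04, -2.85992947e-01,  9.58231259e-01,
        -1.65568488e-01],
       [ 0.00000000e+00,  0.00000000e+00,  0.00000000e+00,
         1.00000000e+00]])}
```

View pics/w2.png

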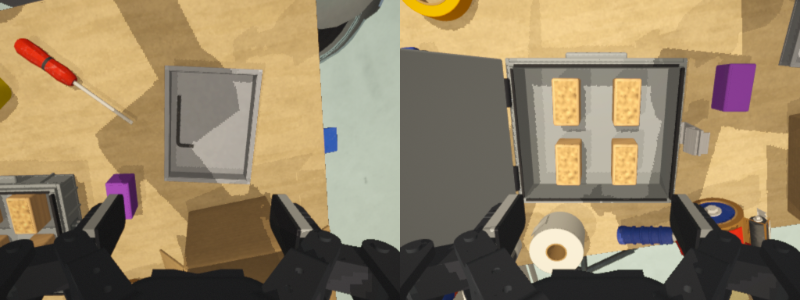

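```bash
cat > fit.py <<'E'
from h import *
from scipy.optimize import least_squares
def ld(f): d=np.load(f); return d["K"],d["R"],d["o"]
def w(p,L): c,s=np.cos(p[2]),np.sin(p[2]); return np.array([[p[0]+c*x-s*y,p[1]+s*x+c*y,z] for x,y,z in L])
def fit(obs,p0):
    return least_squares(lambda p:np.concatenate([(proj(ps,P)-uv) for ps,uvs,L in obs for uv,P in zip(uvs,w(p,L))]),p0,loss="soft_l1")
def rect(cx,cy,hx,hy,z): return [(cx+a*hx,cy+b*hy,z) for a,b in((1,1),(1,-1),(-1,-1),(-1,1))]
CASE=[rect(0,0,.106,.121,.066)]+[rect(x,y,.035,.020,.052) for x in(-.05,.05) for y in(.046,-.046)]
TRAY=[rect(0,0,.090,.070,.032),rect(0,0,.086,.066,.004)]
E
python3 - <<'E'
from fit import *
pc,pt,tp=ld("case.npz"),ld("tray.npz"),cam_pose("top")
B=[(263,152),(295,158),(258,186),(290,191)]
# far/left order +x+y,+x-y,-x-y,-x+y ; in wrist image, +x is downward, +y right
rc=fit([(pc,[(351,256),(148.5,256),(139.5,77),(367,77)],CASE[0])],[.575,-.078,-.176])
rt=fit([(pt,[(317,234),(213,228),(212,86),(337,90)],TRAY[0]),(tp,[(119.6,177),(167.7,190.4),(148.5,253.8),(98.5,241.5)],TRAY[0])],[.454,.314,-.2])
for r in(rc,rt):print(np.round(r.x,4),np.round(r.fun,1))
for f,pose,T,p,o in(("wc",pc,CASE,rc.x,(130,60,260,210)),("wt",pt,TRAY,rt.x,(190,60,170,210))):
    im=cv2.resize(cv2.imread(f"pics/{f}.png"),None,fx=2.2,fy=2.2,interpolation=cv2.INTER_CUBIC)
    for L in T: cv2.polylines(im,[np.int32([2.2*proj(pose,P) for P in w(p,L)])],True,(0,0,255),1)
    x,y,a,b=[int(2.2*v) for v in o]; cv2.imwrite(f"pics/o_{f}.png",im[y:y+b,x:x+a])
cv2.imwrite("pics/ov.png",cv2.resize(np.hstack([cv2.imread("pics/o_wc.png"),cv2.imread("pics/o_wt.png")]),(800,390)))
E
```

```text
[ 0.5738 -0.0761 -0.1758] [-1.8  0.2  8.4  0.1  0.3 -0.2 -0.4 -0.1]
[ 0.4517  0.3191 -0.2391] [-0.2 -2.3 -0.4 -0.1  1.1  0.  -5.4  0.9 -0.9  1.5 -1.2 -0.1 -0.6 -0.6
  0.2 -0.8]
```

View pics/ov.png

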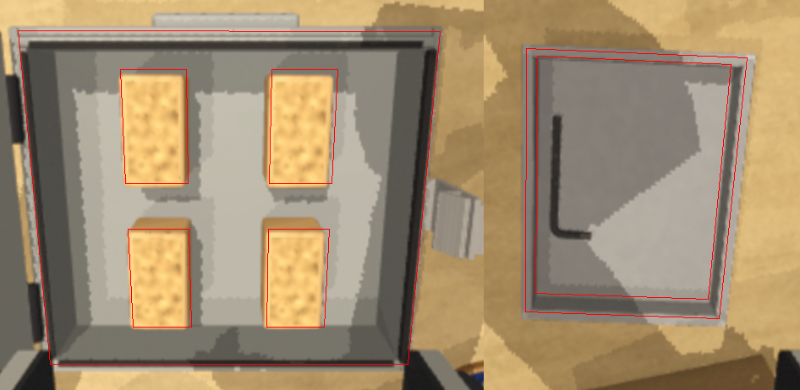

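The overlays fit to within a few mm: the case is at (0.574,-0.076,-0.176) and the tray is about 3 mm further +y. Now I'll probe the blocks.

```bash
cat >> h.py <<'E'
C=np.array([.5738,-.0761,-.1758]); T=np.array([.452,.322,-.235])
def cw(p,x,y,z): c,s=np.cos(p[2]),np.sin(p[2]); return np.array([p[0]+c*x-s*y,p[1]+s*x+c*y,z])
E
python3 - <<'E'
from h import *
q=down(C[2]); B={1:(-.05,.046),3:(-.05,-.046),4:(.05,-.046),2:(.05,.046)}
bot.set_gripper(.76,30)
for k,(x,y) in B.items():
    bot.move_pose(cw(C,x,y,.12),q)
    if bot.move_linear(cw(C,x,y,.012),speed=.12,until_force=8): print(k,"contact",bot.read_position()); bot.move_linear(cw(C,x,y,.12)); break
    bot.set_gripper(.3,30); g=bot.read_gripper_width(); f0=bot.read_ft_force(); z0=bot.read_position()[2]
    hit=bot.move_linear(cw(C,x,y,.022),speed=.02,until_force=6)
    z1=bot.read_position()[2]; print(k,hit,"w",round(g,3),"dz",round(z1-z0,4),"f",np.round(f0,1),np.round(bot.read_ft_force(),1),round(bot.read_clock(),1))
    if not hit: break
    bot.move_linear(cw(C,x,y,z0),speed=.03)
    bot.set_gripper(.76)
    bot.move_linear(cw(C,x,y,.12),speed=.2)
E
```

```text
1 True w 0.458 dz -0.0 f [-0.6  0.1  6. ] [-1.6  0.8  4.8] 6.5
3 True w 0.46 dz 0.0 f [-0.7 -0.2  6.6] [-0.4  0.1  3.9] 9.8
4 True w 0.46 dz 0.0 f [-0.4  0.1  5.1] [-0.3  0.4  3.8] 13.2
2 True w 0.465 dz 0.0 f [-0.5 -1.2  5.8] [-0.8  0.1  5.1] 16.6
```

The force trigger fired on grip transients, so no block actually moved. I'll repeat, lifting in small steps and reading the force at each one.

```bash
python3 - <<'E'
from h import *
q=down(C[2]); B={2:(.05,.046),4:(.05,-.046),3:(-.05,-.046),1:(-.05,.046)}
for k,(x,y) in B.items():
    bot.move_pose(cw(C,x,y,.10),q); b=bot.read_ft_force()[2]
    bot.move_linear(cw(C,x,y,.012),speed=.15)
    bot.set_gripper(.3,30); F=[]
    for i in range(1,5):
        bot.move_linear(cw(C,x,y,.012+.0015*i),speed=.02)
        bot.wait(.05); F.append(round(bot.read_ft_force()[2]-b,1))
        if F[-1]<-8: break
    print(k,"F",F,"z",round(bot.read_position()[2],4),round(bot.read_clock(),1))
    if F[-1]>-5 and len(F)==4: print("free?",k); break
    bot.move_linear(cw(C,x,y,.012),speed=.05)
    bot.set_gripper(.76)
    bot.move_linear(cw(C,x,y,.10),speed=.2)
E
```

```text
2 F [np.float64(1.3), np.float64(-3.3), np.float64(-12.5)] z 0.0152 20.1
4 F [np.float64(0.3), np.float64(-3.2), np.float64(-13.5)] z 0.0151 23.8
3 F [np.float64(-0.3), np.float64(-5.9), np.float64(-19.4)] z 0.0148 27.4
1 F [np.float64(-0.3), np.float64(0.2), np.float64(-1.2), np.float64(-1.0)] z 0.0181 31.4
free? 1
```

Block 1 is the loose one: it rises freely at about 1 N, and the other three resist firmly at 2 to 3 mm. Moving it to the tray.

```bash
python3 - <<'E'
from h import *
bot.set_gripper(.3,40)
bot.move_linear(cw(C,-.05,.046,.17),speed=.2)
print(bot.read_gripper_width())
q=down(T[2]); p=lambda z:cw(T,0,.020,z)
bot.move_pose(p(.15),q)
bot.move_linear(p(.03),speed=.15)
print("hit",bot.move_linear(p(.010),speed=.04,until_force=5),bot.read_position(),bot.read_gripper_width())
bot.set_gripper(.62)
bot.move_linear(p(.15),speed=.2)
print(bot.read_clock())
bot.camera("top"); im=bot.camera("wrist"); cv2.imwrite("pics/placed.png",im[:,:,::-1])
# lid estimate: top-view pixel of lid edge mid
tp=cam_pose("top")
for th in(1.85,1.95,2.0,2.1):
    print(th,[np.round(proj(tp,cw(C,x,-.125+.248*np.cos(th),.069+.248*np.sin(th))),1).tolist() for x in(.11,-.11)])
# feasibility of the lid path
for th in np.linspace(2.3,0,8):
    y=-.125+.215*np.cos(th)-.03*np.sin(th); z=.069+.215*np.sin(th)+.03*np.cos(th)
    s=bot.solve_ik(cw(C,0,y,z),down(C[2])); print(round(th,2),np.round(cw(C,0,y,z),3),None if s is None else np.round(s,2))
E
```

```text
0.45602931108157224
hit True [0.45647124 0.3414326  0.01132112] 0.4565520188798811
36.475
1.85 [[376.8, 112.3], [364.3, 208.4]]
1.95 [[386.1, 115.4], [374.2, 211.0]]
2.0 [[390.4, 117.1], [378.7, 212.2]]
2.1 [[398.3, 120.6], [387.1, 214.8]]
2.3 [ 0.523 -0.362  0.209] [-0.72  0.49  0.06  1.14  0.   -0.55]
1.97 [ 0.532 -0.309  0.255] [-0.65  0.43  0.08  1.22  0.   -0.47]
1.64 [ 0.544 -0.244  0.281] [-0.55  0.38  0.07  1.26  0.   -0.37]
1.31 [ 0.556 -0.174  0.285] [-0.43  0.35  0.04  1.26  0.   -0.25]
0.99 [ 0.568 -0.107  0.265] [-0.31  0.35 -0.01  1.21  0.   -0.14]
0.66 [ 0.579 -0.05   0.224] [-0.21  0.37 -0.08  1.11  0.   -0.04]
0.33 [ 0.586 -0.008  0.167] [-0.14  0.42 -0.16  0.99  0.    0.04]
0.0 [0.59  0.013 0.099] [-0.1   0.49 -0.24  0.84  0.    0.07]
```

View pics/placed.png

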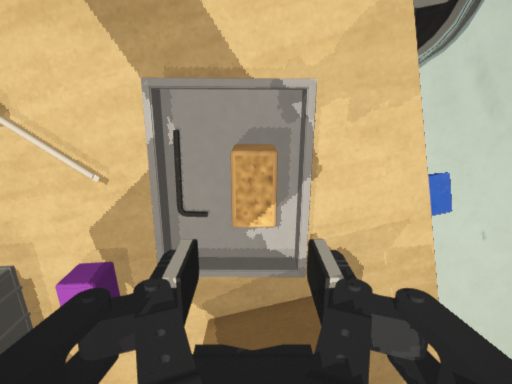

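The block is placed well clear of the hex key at (193,210), lying flat at (255,187) in the wrist view. From the top view the lid angle is about 1.92 rad. Now I'll swing the lid shut.

```bash
cat > lid.py <<'E'
from h import *
q=down(C[2]+np.pi/2); hy,hz=-.125,.069
if bot.solve_ik(cw(C,0,-.265,.262),q) is None: q=down(C[2]-np.pi/2)
P=lambda y,z:cw(C,0,y,z)
E
python3 - <<'E'
from lid import *
way=[]
for th in np.linspace(1.85,np.pi/2,3): way.append((hy+.248*np.cos(th)-.008*np.sin(th)-.011,hz+.248*np.sin(th)-.035))
for th in np.linspace(np.pi/2,.12,8)[1:]:
    r=.213; way.append((hy+r*np.cos(th)-.012*np.sin(th)-.011,hz+r*np.sin(th)+.012*np.cos(th)))
for a in[(-.265,.36),(-.265,.262)]+way: assert bot.solve_ik(P(*a),q) is not None,a
bot.set_gripper(0)
bot.move_linear(cw(T,0,.02,.36),speed=.3)
bot.move_pose(P(-.265,.36),q)
print(bot.read_joint_positions().round(2) ,bot.read_clock())
bot.move_linear(P(-.265,.262),speed=.2); f0=bot.read_ft_force()
for a in way:
    bot.move_linear(P(*a),speed=.15); print(np.round(a,3),np.round(bot.read_ft_force()-f0,1),round(bot.read_clock(),1))
im=bot.camera("top"); cv2.imwrite("pics/lid.png",im[:,:,::-1])
E
```

```text
[-0.69  0.44  0.36  1.49  0.   -2.08] 40.4
[-0.212  0.272] [-0.3 -0.2  1.1] 41.5
[-0.178  0.28 ] [-0.8  0.3  0.5] 41.9
[-0.144  0.282] [ 0.7 -0.6  1.4] 42.3
[-0.104  0.28 ] [-0.4  0.6  0. ] 42.7
[-0.061  0.269] [0.2 0.2 0.6] 43.2
[-0.022  0.249] [-0.2  0.1  0.9] 43.6
[0.013 0.222] [-0.8 -0.3  1.7] 44.0
[0.041 0.188] [-0.6  0.3  0.4] 44.5
[0.062 0.149] [-0.4  0.1  1.8] 44.9
[0.074 0.106] [ 0.5 -0.2 -0.1] 45.4
```

View pics/lid.png

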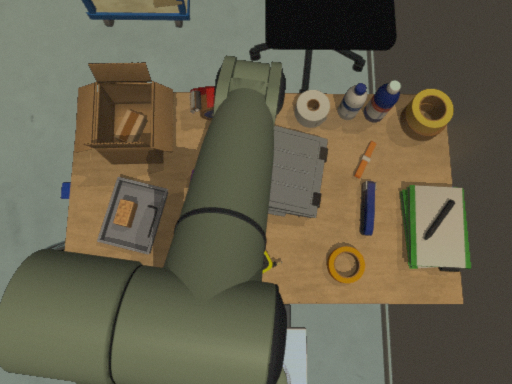

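The lid is now over the case, around (297,172). The stapler at (368,208) and the clamp at (366,160) are undisturbed, and the block is in the tray at (124,212). Pressing the lid home.

```bash
python3 - <<'E'
from lid import *
f0=bot.read_ft_force()
bot.move_linear(P(.085,.108),speed=.1)
hit=None
for z in np.arange(.092,.0715,-.0015):
    bot.move_linear(P(.085,z),speed=.05); bot.wait(.05); f=bot.read_ft_force()[2]-f0[2]
    print(round(z,4),round(f,1),round(bot.read_position()[2],4))
    if f>28: break
bot.wait(.2)
bot.move_linear(P(.085,.25),speed=.2)
bot.move_pose(cw(C,-.10,-.05,.30),down(C[2]))
pw=cam_pose("wrist"); im=bot.camera("wrist"); cv2.imwrite("pics/shut.png",im[:,:,::-1])
s=bot.camera("scene"); cv2.imwrite("pics/s2.png",cv2.resize(s[130:270,200:420],(792,504))[:,:,::-1]); print(bot.read_clock())
E
```

```text
0.092 0.9 0.0917
0.0905 -0.6 0.0906
0.089 -0.5 0.089
0.0875 -1.7 0.0874
0.086 -0.1 0.0859
0.0845 -1.7 0.0844
0.083 -1.2 0.0829
0.0815 -1.1 0.0814
0.08 0.7 0.0799
0.0785 -0.8 0.0784
0.077 -0.2 0.0769
0.0755 -0.3 0.0755
0.074 -0.6 0.074
0.0725 0.2 0.0725
52.625
```

View pics/s2.png

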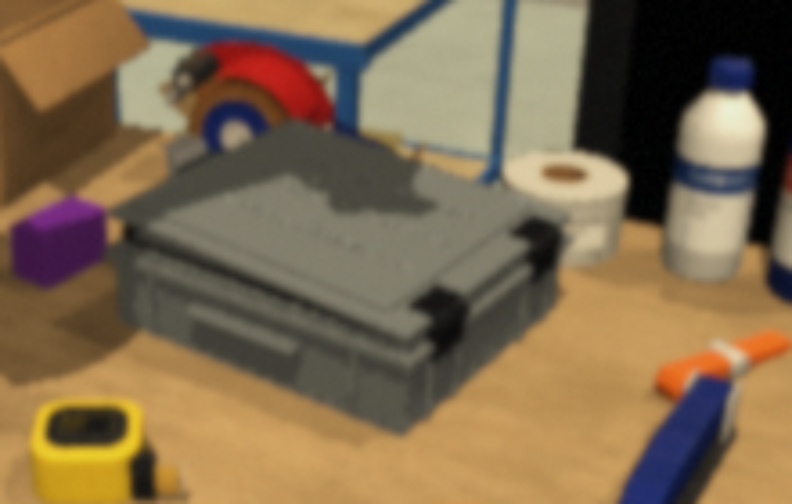

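View pics/shut.png

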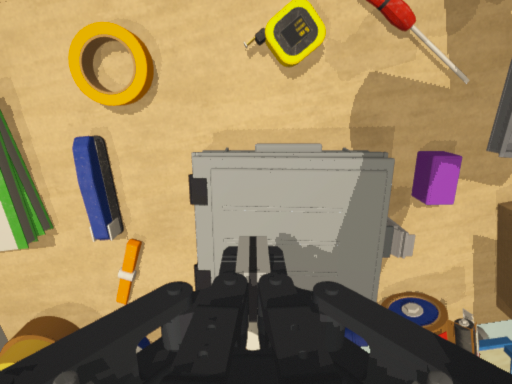

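```bash
python3 - <<'E'
from h import *
pw=cam_pose("wrist"); sp=cam_pose("scene")
print("pos",bot.read_position(),bot.read_ft_force(),bot.read_gripper_width(),"tip px",proj(pw,bot.read_position()))
for th in(-.01,.03,.06,.1,.15,.2):
    g=lambda x,r,o:cw(C,x,-.125+r*np.cos(th)-o*np.sin(th),.069+r*np.sin(th)+o*np.cos(th))
    print(th,[np.round(proj(pw,g(-.11,r,.008)),1).tolist() for r in(0,.248)],"scene near-left, far-left,near-right (crop px)",[np.round((proj(sp,g(*a,.008))-[200,130])*3.6).tolist() for a in((-.11,.248),(.11,.248),(-.11,0))])
print("case rim scene",[np.round((proj(sp,cw(C,x,y,.066))-[200,130])*3.6).tolist() for x,y in((-.106,.121),(-.106,-.121))])
E
```

```text
pos [ 0.46673579 -0.10750679  0.29946829] [0.24181816 1.1879104  0.02312064] 0.0016283362834872415 tip px [252.89178682 235.01533563]
-0.01 [[191.7, 153.7], [392.2, 153.5]] scene near-left, far-left,near-right (crop px) [[104.0, 230.0], [289.0, 136.0], [406.0, 337.0]]
0.03 [[191.4, 153.7], [395.3, 154.8]] scene near-left, far-left,near-right (crop px) [[103.0, 217.0], [289.0, 125.0], [407.0, 337.0]]
0.06 [[191.3, 153.7], [397.5, 155.8]] scene near-left, far-left,near-right (crop px) [[103.0, 208.0], [290.0, 117.0], [407.0, 337.0]]
0.1 [[191.0, 153.7], [400.3, 157.3]] scene near-left, far-left,near-right (crop px) [[104.0, 195.0], [291.0, 106.0], [407.0, 337.0]]
0.15 [[190.7, 153.7], [403.4, 159.2]] scene near-left, far-left,near-right (crop px) [[105.0, 180.0], [293.0, 92.0], [408.0, 337.0]]
0.2 [[190.4, 153.7], [406.2, 161.2]] scene near-left, far-left,near-right (crop px) [[107.0, 165.0], [296.0, 78.0], [408.0, 338.0]]
case rim scene [[110.0, 240.0], [403.0, 348.0]]
```

The press registered no force, and the scene view shows a tapering gap at about (130,235) in the crop, so the lid isn't latched. I'll press again closer to the free edge, logging raw force.

```bash
python3 - <<'E'
from lid import *
bot.move_pose(P(.100,.115),q); print(bot.read_position().round(4),P(.1,.115).round(4),bot.read_ft_force().round(1),bot.read_joint_efforts().round(1))
hit=bot.move_linear(P(.100,.070),speed=.04,until_force=28)
print(hit,bot.read_position().round(4),bot.read_ft_force().round(1),bot.read_joint_efforts().round(1),bot.read_clock())
im=bot.camera("scene"); cv2.imwrite("pics/press.png",im[:,:,::-1])
a=cv2.imread("pics/s2.png"); b=cv2.resize(im[130:270,200:420],(792,504))[:,:,::-1]
cv2.imwrite("pics/pr2.png",b[50:450,:660])
print(bot.search_frame("scene","lid")[:1],bot.search_frame("scene","latch")[:2],bot.read_clock())
E
```

```text
[0.5915 0.0222 0.1154] [0.5913 0.0224 0.115 ] [ 0.7 -1.1  1.1] [  0.5 -49.2  23.9  -0.    0.   -0. ]
False [0.5916 0.0221 0.0701] [ 0.4 -0.7 -0.2] [  0.1 -51.   22.7   0.    0.   -0. ] 55.0667
[{'bbox': [232.6, 163.4, 124.9, 63.3], 'confidence': 0.73}] [{'bbox': [244.7, 167.4, 12.8, 12.7], 'confidence': 0.56}] 55.2167
```

View pics/pr2.png

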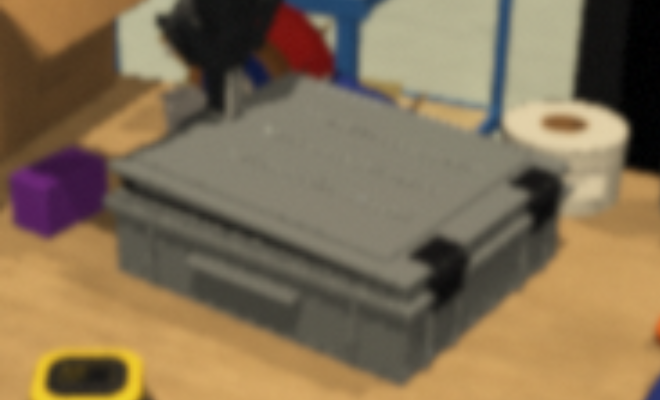

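The finger seems to sink into the lid with no reaction at this spot. I'll try again off-centre with the fingertips spread apart.

```bash
python3 - <<'E'
from lid import *
bot.move_linear(P(.100,.115),speed=.2)
bot.set_gripper(.4)
t=lambda z:cw(C,-.04,.085,z)
bot.move_linear(t(.112),speed=.2); print(bot.read_ft_force().round(1))
for F in(5,):
    h=bot.move_linear(t(.074),speed=.05,until_force=F); print(h,bot.read_position().round(4),bot.read_ft_force().round(1))
im=bot.camera("scene"); cv2.imwrite("pics/press2.png",im[:,:,::-1])
o=cv2.imread("pics/press.png")[:,:,::-1]
g=lambda i:cv2.cvtColor(i,cv2.COLOR_RGB2GRAY)
print(g(o)[172:200:1,240].tolist()); print(g(im)[172:200,240].tolist()); print(bot.read_clock())
E
```

```text
[1.  0.4 0.6]
False [0.5496 0.0146 0.0742] [-0.6 -0.2 -0. ]
[145, 138, 131, 127, 128, 132, 131, 134, 144, 151, 150, 130, 106, 104, 118, 123, 123, 119, 123, 127, 125, 113, 93, 72, 53, 42, 52, 70]
[145, 139, 132, 129, 131, 132, 132, 137, 144, 152, 149, 128, 94, 70, 68, 87, 102, 112, 121, 128, 124, 113, 94, 73, 56, 43, 52, 70]
57.3417
```

No reaction yet, and the lid angle matches contact about 18 mm above the TCP. So the lid may simply have been following the fingers without reaching its seal. I'll shut the gripper and press deeper, with force control.

```bash
python3 - <<'E'
from lid import *
bot.move_linear(P(.09,.105),speed=.2); bot.set_gripper(0)
bot.move_linear(P(.09,.078),speed=.15)
z=.078; f0=bot.read_ft_force()[2]
for F in(4,30):
    h=bot.move_linear(P(.09,.058),speed=.03,until_force=F); print(h,bot.read_position().round(4),(bot.read_ft_force()[2]-f0).round(1))
im=bot.camera("scene"); g=cv2.cvtColor(im,cv2.COLOR_RGB2GRAY); print(g[172:200,240].tolist(),bot.read_clock())
cv2.imwrite("pics/press3.png",im[:,:,::-1])
E
```

```text
True [0.5894 0.0127 0.0662] -0.4
False [0.5901 0.013  0.0587] 6.4
[144, 139, 132, 129, 129, 133, 132, 133, 144, 154, 158, 158, 151, 133, 106, 87, 85, 99, 116, 123, 123, 120, 123, 126, 123, 108, 88, 73] 59.4583
```

Contact force is building and the lid is moving down in the image. Continuing until it snaps.

```bash
python3 - <<'E'
from lid import *
h=bot.move_linear(P(.09,.046),speed=.02,until_force=20); p=bot.read_position()
print(h,p.round(4),bot.read_ft_force().round(1),bot.read_clock())
im=bot.camera("scene"); g=cv2.cvtColor(im,cv2.COLOR_RGB2GRAY); print(g[172:204,240].tolist())
print(bot.search_frame("scene","lid")[:1],bot.read_clock())
E
```

```text
True [0.5902 0.0132 0.0562] [-4.3 -0.3 12.1] 59.8333
[145, 138, 131, 128, 129, 132, 132, 134, 144, 153, 158, 158, 152, 133, 108, 92, 86, 87, 100, 118, 123, 120, 119, 124, 124, 120, 106, 87, 76, 84, 95, 99]
[{'bbox': [228.6, 167.7, 127.7, 58.7], 'confidence': 0.68}] 59.9333
```

```bash
python3 - <<'E'
from lid import *
for z in(.0545,.053,.0515,.050):
    bot.move_linear(P(.09,z),speed=.03); f=bot.read_ft_force(); print(z,bot.read_position()[2].round(4),f.round(1))
    if f[2]>30: break
bot.wait(.1); print(bot.read_ft_force().round(1))
im=bot.camera("scene"); g=cv2.cvtColor(im,cv2.COLOR_RGB2GRAY); print(g[172:204,240].tolist(),bot.read_clock())
E
```

```text
0.0545 0.0562 [-3.2  2.3 13.3]
0.053 0.0556 [-5.6  2.2 20.3]
0.0515 0.0554 [-9.   2.4 29.2]
0.05 0.0552 [-12.4   2.4  37.8]
[-11.9   2.7  37.7]
[145, 138, 133, 129, 131, 131, 132, 134, 143, 154, 159, 159, 151, 133, 108, 93, 83, 78, 93, 113, 123, 120, 118, 120, 126, 122, 110, 89, 79, 84, 98, 100] 61.0833
```

```bash
python3 - <<'E'
from lid import *
bot.move_linear(P(.09,.13),speed=.15)
im=bot.camera("scene"); g=cv2.cvtColor(im,cv2.COLOR_RGB2GRAY); print(g[172:204,240].tolist(),bot.read_clock())
cv2.imwrite("pics/rel.png",im[:,:,::-1])
sp=cam_pose("scene")
# vertical-profile registration of the lid's free edge between pictures, free edge columns 232..262
def edge(i,c): # row of strongest bright->dark drop below the lid edge
    col=cv2.GaussianBlur(cv2.cvtColor(i,cv2.COLOR_BGR2GRAY),(3,3),0)[160:200,c].astype(int); return 160+int(np.argmin(np.diff(col)))
for f in("press","press2","press3","rel"): print(f,[edge(cv2.imread(f"pics/{f}.png"),c) for c in range(238,300,6)])
for th in(-.01,0,.03,.05):
    g2=lambda x,r,o:cw(C,x,-.125+r*np.cos(th)-o*np.sin(th),.069+r*np.sin(th)+o*np.cos(th))
    print(th,np.round([proj(sp,g2(-.11,r,0)) for r in(.24,.2,.15)],1).tolist())
print(bot.read_clock())
E
```

```text
[144, 137, 131, 129, 129, 131, 131, 133, 144, 153, 157, 156, 146, 126, 100, 82, 76, 80, 90, 107, 115, 119, 124, 125, 121, 105, 87, 72, 72, 87, 97, 100] 61.8167
press [164, 165, 198, 173, 196, 169, 163, 179, 160, 160, 164]
press2 [184, 181, 164, 173, 196, 169, 181, 181, 160, 160, 164]
press3 [164, 184, 166, 178, 198, 178, 165, 193, 195, 166, 164]
rel [164, 183, 166, 177, 171, 171, 163, 185, 185, 166, 164]
-0.01 [[231.3, 197.5], [243.1, 201.8], [258.8, 207.4]]
0 [[231.2, 196.7], [243.1, 201.1], [258.8, 206.9]]
0.03 [[231.1, 194.1], [243.1, 198.9], [258.8, 205.2]]
0.05 [[231.1, 192.4], [243.0, 197.5], [258.8, 204.1]]
61.8167
```

```bash
python3 - <<'E'
from lid import *
bot.move_pose(cw(C,-.10,-.05,.30),down(C[2]))
pw=cam_pose("wrist"); im=bot.camera("wrist"); cv2.imwrite("pics/shut2.png",im[:,:,::-1])
a=cv2.imread("pics/shut.png",0); b=cv2.imread("pics/shut2.png",0)
def shift(x,y,w,h):
    r=cv2.phaseCorrelate(np.float32(a[y:y+h,x:x+w]),np.float32(b[y:y+h,x:x+w]),cv2.createHanningWindow((w,h),cv2.CV_32F)); return np.round(r[0],2),round(r[1],2)
print("static purple",shift(405,140,64,76),"hinge",shift(180,165,30,50))
print("lid edge",shift(372,160,36,56),"latch",shift(396,222,28,42))
for r in(170,200): print(r,"before",a[r,380:402].tolist(),"after",b[r,380:402].tolist())
for r in(232,240,248): print(r,"before",a[r,380:422].tolist(),"\n after",b[r,380:422].tolist())
for y,z in((.121,.101),(.142,.101),(.121,.07),(.142,.07),(.142,.04)): print(y,z,proj(pw,cw(C,0,y,z)).round(1))
for th in(0,.05):print(th,[proj(pw,cw(C,x,-.125+.248*np.cos(th)-.008*np.sin(th),.069+.248*np.sin(th)+.008)).round(1) for x in(-.1,-.05,0)],"tongue",proj(pw,cw(C,0,-.125+.258,.069+.258*th+.006)).round(1))
print(bot.search_frame("wrist","latch")[:2],bot.read_clock())
E
```

```text
static purple (array([0.03, 0.18]), 0.95) hinge (array([0.19, 0.03]), 1.06)
lid edge (array([-10.58,  -5.04]), 0.16) latch (array([-1.97,  0.61]), 1.12)
170 before [95, 96, 96, 95, 95, 95, 99, 113, 119, 119, 119, 120, 117, 117, 137, 139, 138, 137, 138, 140, 141, 142] after [116, 116, 113, 108, 117, 119, 118, 119, 112, 135, 139, 137, 137, 138, 138, 138, 137, 138, 138, 140, 141, 141]
200 before [119, 120, 119, 109, 110, 119, 120, 120, 119, 110, 119, 120, 119, 118, 119, 120, 118, 116, 114, 115, 115, 115] after [105, 117, 119, 118, 115, 113, 119, 121, 120, 119, 120, 119, 119, 119, 120, 120, 118, 117, 114, 114, 116, 115]
232 before [111, 119, 119, 120, 117, 99, 87, 86, 87, 86, 86, 84, 85, 96, 124, 127, 125, 127, 127, 123, 125, 127, 139, 142, 106, 100, 116, 129, 164, 182, 182, 181, 182, 181, 181, 180, 179, 179, 179, 181, 182, 183] 
 after [113, 91, 86, 86, 91, 112, 128, 123, 122, 121, 124, 123, 124, 124, 122, 125, 123, 121, 122, 122, 128, 119, 99, 101, 120, 150, 177, 184, 185, 185, 183, 182, 182, 182, 181, 179, 178, 178, 179, 180, 181, 183]
240 before [119, 120, 119, 117, 99, 88, 86, 85, 8
[... 489 characters left out ...]
 122, 100, 106, 142, 148, 150, 148, 147, 148, 147, 147, 151, 159, 181, 185, 184, 183, 185, 186, 187, 185] 
 after [85, 86, 92, 114, 128, 123, 122, 123, 125, 125, 126, 125, 124, 125, 124, 123, 127, 147, 141, 113, 97, 115, 144, 150, 150, 148, 148, 148, 148, 149, 150, 157, 183, 185, 184, 185, 183, 183, 184, 186, 187, 186]
0.121 0.101 [388.6 244.2]
0.142 0.101 [405.3 244.2]
0.121 0.07 [379.2 234.2]
0.142 0.07 [394.7 234.2]
0.142 0.04 [385.8 225.7]
0 [array([392.1, 162. ]), array([387.2, 200.5]), array([382.7, 236.3])] tongue [389.6 235.7]
0.05 [array([395.9, 164. ]), array([390.7, 203.5]), array([385.9, 240.2])] tongue [393.7 239.8]
[{'bbox': [380.9, 214.0, 36.9, 43.0], 'confidence': 0.76}] 63.1
```

In the fixed wrist view the lid's free edge dropped by about 0.06 rad to shut, and the hook snapped back inward by 2 px. If it were unlatched it would sit further out. The lid is latched and the robot is clear, so I'm handing in.

```bash
python3 -c "
from cell import bot
print(bot.close_job())"
```

```text
the job is handed in; nothing more can be done
None
```

I handed the job in at about 63 s: block_1 was the loose block and now lies in the repair tray, and the lid is shut. I judged the latch caught from wrist-camera pixel shifts (lid edge down to about shut, hook back inward), not from a direct look, and the final press peaked at about 38 N.

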